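# Make up two plumbing kits

## Robot

A 6-joint arm with a two-finger parallel gripper is mounted at the origin on the work surface. World frame = base frame: x ahead of the robot, y to its left, z up, the work surface at z = 0. Lengths are in m, angles in rad, forces in N, time in s.
With the tool pointing down it reaches from about 0.35 to 0.875 m from the base axis. Payload 15.5 kg.
Tool frame: the origin (TCP) lies midway between the tips of the shut fingers; the grasp point (between the pads) lies 19 mm behind it; z points along the fingers, y is the line along which they close (so a half turn about z gives the same grasp; the last joint's range is limited). The gripper opens to 85 mm and grips with 20 to 120 N. Pads are 22 mm wide; open, the fingers measure 114 mm over their backs; the gripper's body (76 mm by 85 mm) begins 54 mm behind the grasp point. The pads swing forward as they close: fully open they stand 13 mm farther back than shut.
Start: joints at [1.165, 0.494, 1.345, -0, 1.302, -0.096], TCP at [0.191, 0.595, 0.231] pointing down, gripper open.
Joint ranges: [-2.91, 2.91], [-0.82, 2.16], [0.22, 2.67], [-1.22, 4.37], [0.12, 2.79], [-3.08, 3.08]. Speed limits (rad/s): [1.89, 1.89, 2.57, 3.01, 3.01, 3.01].

## Interface

Orientations are given as a rotation vector (axis times angle).
In Python, from cell import robot, capture, camera_params gives the robot as it stands. The module is installed in compiled form; this text tells all that it offers.
- The arm moves only by the shell command python3 -m inch 'ROWS' [FORCE]. ROWS is JSON, a list of rows, each a list of 7 numbers: the shift along the tool's x, y, z in mm, then the turn, a rotation vector about the tool's x, y, z in degrees, then the gripper's target within -1 to 1 (shut at 1, half-way at 0, fully open at -1). In form: [[dx, dy, dz, ax, ay, az, gripper], ...]. A call has 1 to 5 rows; each row is the pose to reach, as a shift and turn from the pose commanded when the call began, along the tool's axes at that moment; what a row does not reach only later rows make up. A row lasts 1/12 s, in which the tool goes at most 41.7 mm and 7.16 degrees, less where a joint would pass 70% of its speed; a pose out of reach is approached as far as the arm can. A call with a gripper value outside its range is refused whole. The fingers move at their own pace and stop on an object; FORCE is the grip in N (left out, the last holds). Time passes only in rows, so rows that repeat a pose let the fingers close. It gives the time, the measured TCP pose, the force, the opening and the grip force at its end, in the units of the state.
- robot.observe(): the state, without advancing time (a new reading comes with each control period).
- capture(name): name is "scene" or "top"; returns the picture (400x640x3 uint8, blue, green, red); there is no depth.
- camera_params(name): a dict with "camera_matrix" (3x3 intrinsics, pixels), "cam_to_world" (4x4, takes a point from camera to world coordinates). Camera axes: x right, y down, z forward; pixel columns grow to the right and rows downward; lengths in m; the calibration is good to about 2 mm. A picture is of the moment at which its call begins. camera_params takes no time and is no camera call.
- robot.job_done(): hands the job in; it is judged then, once.
The state is a dict: "time_s": time; "joint_pos": joint angles; "qd": joint speeds; "tau": joint torques, N m; "eef_pos": TCP position; "tool_rot": TCP orientation; "ft_force": force on the tool from outside, world axes, zero at the start; "ft_torque": the same for the moment, N m; "opening": finger opening in m; "finger_force": force on a finger pad.
Only numpy, scipy, OpenCV 4.12 (cv2) and the standard library are available. Lean on these libraries where they do the work, as an engineer would, in place of code of your own. Each camera call takes 0.05 s, during which the arm holds its last target. There are 200 camera calls.

## Task

Make up two kits from the pipe fittings on the counter. First complete the tray with three equal cells: the tee in the middle cell, the elbow and the large coupling in the two end cells, one in each, either way round; only when that kit is complete touch the other fittings and fill the tray with two unequal cells: the brass valve in the long cell, the small coupling in the short one. Every fitting must end standing upright on the floor of its cell, as it stood on the counter; leave the mug, the jar and the wrench where they are.

Things in the scene. Friction and masses are not known exactly. Their poses are not given: they have to be found in the camera images.
- tray3: Fixed flat grey tray, 276 x 92 mm, long side along its x, with two cross walls making THREE EQUAL cells in a row along x; cell centres at x = -90, 0 and +90 mm, y = 0. Each cell is about 87 x 86 mm inside. Floor 3 mm thick, walls 3 mm thick, their tops 14 mm above the counter. Origin: centre of the underside, on the counter.
- tray2: Fixed flat grey tray, 209 x 92 mm, long side along its x, with one cross wall making TWO UNEQUAL cells: the long cell (121 x 86 mm inside) has its centre at x = -40 mm, the short cell (79 x 86 mm inside) at x = +62 mm, both y = 0. Floor 3 mm, walls 3 mm thick, 14 mm high. Origin: centre of the underside, on the counter.
- tee: White plastic pipe tee standing on one end: an upright pipe 84 mm tall, 42 mm across, with 48 mm collars 22 mm tall at its foot and top, and a side branch along its +x at 42 mm height, whose 48 mm collar ends 52 mm from the upright's axis (its underside is 18 mm up). Easily gripped across y on the top collar. Origin: on the upright's axis at the underside, z up.
- elbow: White plastic 90 degree pipe elbow standing on one end: an upright leg 42 mm across (48 mm collar, 22 mm tall, at the foot) turning at 52 mm height into a level leg along +x, whose 48 mm collar starts 28 mm and ends 50 mm from the upright's axis; top of the bend 73 mm, of the collar 76 mm. Can be gripped across y on the upright leg at about 45 mm height. Origin: on the upright leg's axis at the underside, z up.
- large_coupling: Large white plastic pipe coupling: a plain tube standing on end, 56 mm outside, 44 mm inside, 50 mm tall. Origin: centre of the underside, z up.
- small_coupling: Small white plastic pipe coupling: a plain tube standing on end, 34 mm outside, 24 mm inside, 40 mm tall. Origin: centre of the underside, z up.
- valve: Brass stop valve: a level run 90 mm long along its x with a six-sided nut (34 mm across flats, 39 mm wide over the corners) at each end, resting on the nuts' flats; a stem rises at the middle to a round steel knob 42 mm across whose underside is 50 mm and top 68 mm above the counter. Can be gripped by the knob. Origin: under the middle, at the underside, z up.
- mug: White mug, 80 mm across, 90 mm tall, with a handle, on the robot's left, beyond the tray there; not part of the job. Origin: centre of the underside.
- jar: Amber glass jar with a steel cap, 66 mm across, 80 mm tall, straight beyond the fittings; not part of the job. Origin: centre of the underside.
- wrench: Steel wrench lying flat on the robot's right, beyond the tray there; not part of the job. Long axis is its x. Origin near its middle at the underside.

How it is judged:
By the outcome, as a careful person would: the job done as asked, in the order asked, and still so for the second after the job is handed in, with the robot touching nothing.
It also fails if it takes over 128 s, if anything falls off the work surface, if the arm or the gripper's body presses on something with over 40 N, if the wrist force passes 120 N, or if a joint passes its speed limit or range.

## Working session

There is one attempt and no reset: what is moved stays moved. The work goes in short steps, Python scripts to look and compute and a shell command to move; the robot and the scene stay as the last step left them, time stands still between calls to the robot, and variables do not carry over. Pictures are saved under pics/ and viewed, at most 14 in all, crops included, and the job is handed in when it is done.

```bash
mkdir -p pics; python3 - <<'E'
from cell import robot,capture,camera_params
import cv2,numpy as np
np.set_printoptions(precision=4,suppress=True)
for n in("scene","top"):
    cv2.imwrite(f"pics/{n}0.png",capture(n)); p=camera_params(n); print(n,p["camera_matrix"],p["cam_to_world"])
print(robot.observe())
E
```

```text
scene [[407.1555   0.     317.938 ]
 [  0.     407.1555 201.8552]
 [  0.       0.       1.    ]] [[-0.5567  0.4748 -0.6816  1.2906]
 [ 0.8306  0.3082 -0.4638  0.4873]
 [-0.0102 -0.8243 -0.566   0.6247]
 [ 0.      0.      0.      1.    ]]
top [[425.638    0.     321.909 ]
 [  0.     425.638  196.6571]
 [  0.       0.       1.    ]] [[-0.015  -0.9942  0.1062  0.4719]
 [-0.9998  0.0139 -0.0113 -0.0031]
 [ 0.0098 -0.1064 -0.9943  1.1943]
 [ 0.      0.      0.      1.    ]]
{'time_s': 0.1, 'joint_pos': array([ 1.1645,  0.4941,  1.3461,  0.    ,  1.3025, -0.0955]), 'qd': array([-0.0009, -0.0018, -0.0022, -0.0002,  0.0007, -0.0019]), 'tau': array([  0.0028, -88.3589, -38.4557,  -0.0002,   0.0055,  -0.0001]), 'eef_pos': array([0.191 , 0.5948, 0.2308]), 'tool_rot': array([-0.4862, -3.1035,  0.0016]), 'ft_force': array([-1.2272, -0.1533, -0.1469]), 'ft_torque': array([-0.0371,  0.0286, -0.0085]), 'finger_force': 0.0, 'opening': 0.08526593573670957}
```

View pics/top0.png

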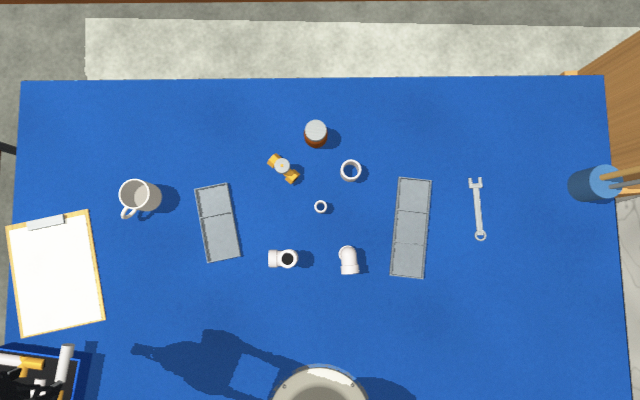

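View pics/scene0.png

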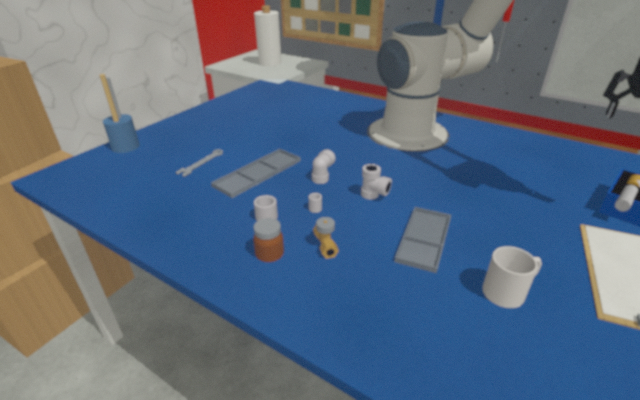

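The top view shows tray2 at (218,223), with its long cell nearer the robot, and tray3 at (411,228). The tee is at (288,259) with its branch to the left. The elbow is at (348,258) with its level leg towards the robot. The small coupling is at (321,207), the large one at (351,170) and the valve at (283,168). The scene view agrees. Next I'll measure from masks.

```bash
cat > h.py <<'E'
import cv2,numpy as np
from cell import camera_params
np.set_printoptions(precision=4,suppress=True)
P={n:camera_params(n) for n in("scene","top")}
def ray(n,uv):
    K,T=P[n]["camera_matrix"],P[n]["cam_to_world"]
    d=T[:3,:3]@np.linalg.inv(K)@np.array([uv[0],uv[1],1.]); return T[:3,3],d
def plane(n,uv,z):
    o,d=ray(n,uv); return o+d*(z-o[2])/d[2]
def tri(a,b): # a top uv, b scene uv -> point, gap
    o1,d1=ray("top",a);o2,d2=ray("scene",b)
    s=np.linalg.lstsq(np.c_[d1,-d2],o2-o1,rcond=None)[0]
    p,q=o1+s[0]*d1,o2+s[1]*d2; return (p+q)/2,np.linalg.norm(p-q)
def mask(im):
    h=cv2.cvtColor(im,cv2.COLOR_BGR2HSV); return ((h[...,1]<110)&(h[...,2]>70)|(h[...,0]<40)&(h[...,2]>70)).astype(np.uint8)*255
E
python3 - <<'E'
from h import *
for n,b in(("top",(185,110,445,290)),("scene",(165,140,465,285))):
    im=cv2.imread(f"pics/{n}0.png"); m=mask(im)
    cs=cv2.findContours(m,cv2.RETR_CCOMP,cv2.CHAIN_APPROX_NONE)
    print(n)
    for c,h in zip(cs[0],cs[1][0]):
        x,y,w,hh=cv2.boundingRect(c)
        if x>b[0] and y>b[1] and x+w<b[2] and y+hh<b[3] and len(c)>12:
            r=cv2.minAreaRect(c); print("hole" if h[3]>=0 else "", (x,y,w,hh),cv2.contourArea(c),np.round(r[0],1),np.round(r[1],1),round(r[2],1), np.round(cv2.boxPoints(r),1).tolist() if w>40 or hh>40 else "")
    f=3 if n=="top" else 2.6
    c=im[b[1]:b[3],b[0]:b[2]]
    cv2.imwrite(f"pics/{n}0z.png",cv2.resize(c,None,fx=f,fy=f,interpolation=cv2.INTER_CUBIC))
E
```

```text
top
 (268, 249, 31, 20) 472.0 [283.  258.5] [19. 30.] 90.0 
hole (281, 253, 13, 13) 106.0 [287.  258.5] [12.  10.6] 45.0 
 (338, 245, 22, 30) 454.0 [348.  259.6] [29.4 18.2] 80.5 
 (314, 200, 13, 13) 123.5 [320. 206.] [12. 12.] 90.0 
hole (316, 203, 9, 8) 47.0 [320.  206.5] [8. 7.] 0.0 
 (194, 183, 47, 80) 2501.5 [217.  222.3] [75.9 34.7] 79.7 [[193.10000610351562, 188.10000610351562], [227.1999969482422, 181.89999389648438], [240.8000030517578, 256.6000061035156], [206.6999969482422, 262.79998779296875]]
 (389, 177, 43, 102) 3294.0 [410.4 227.4] [34.7 99.8] 5.2 [[388.6000061035156, 275.5], [397.6000061035156, 176.10000610351562], [432.20001220703125, 179.3000030517578], [423.1000061035156, 278.6000061035156]]
 (340, 159, 22, 23) 361.0 [350.5 170. ] [22. 21.] 90.0 
hole (343, 164, 15, 14) 148.5 [350.  170.5] [14. 13.] 0.0 
 (267, 153, 33, 31) 431.5 [283.3 167.5] [34.1 16.4] 41.6 
 (304, 119, 24, 29) 509.0 [315.5 133. ] [28. 23.] 90.0 
scene
 (312, 216, 28, 44) 719.5 [325.1 237.6] [43.2 23.5] 80.2 [[309.79998779296875, 218.3000030517578], [333.0, 214.3000030517578], [340.3999938964844
[... 445 characters left out ...]
220703125, 261.1000061035156], [254.10000610351562, 263.1000061035156]]
 (308, 192, 15, 22) 264.0 [315.  202.5] [21. 14.] 90.0 
 (360, 163, 33, 37) 824.5 [376.2 181.6] [31.3 36.6] 5.4 
hole (367, 166, 9, 5) 26.0 [371. 168.] [4. 8.] 90.0 
 (311, 149, 25, 36) 580.0 [321.8 165.8] [21.1 37. ] 19.3 
 (211, 149, 90, 49) 1750.5 [256.2 172.4] [24.1 91.2] 63.4 [[210.0, 182.0], [291.6000061035156, 141.1999969482422], [302.3999938964844, 162.8000030517578], [220.8000030517578, 203.60000610351562]]
 (176, 149, 47, 28) 280.5 [199.6 162.7] [ 9.5 51.4] 61.4 [[174.8000030517578, 170.8000030517578], [219.89999389648438, 146.1999969482422], [224.5, 154.60000610351562], [179.39999389648438, 179.1999969482422]]
```

View pics/top0z.png

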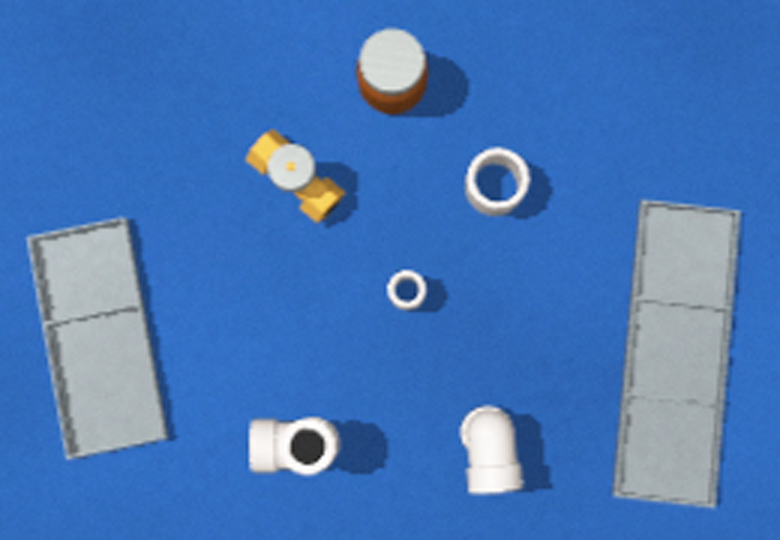

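View pics/scene0z.png

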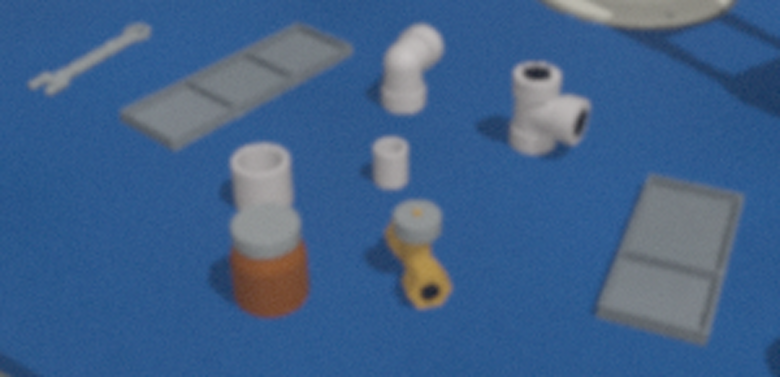

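The zoomed crops give matching features in both views. In the top crop: tee rim (307,446), large coupling rim (498,177), small coupling rim (407,289), knob (291,167). In the scene crop: tee rim (537,72), large rim (261,160), small rim (391,145), knob (417,213). The four corners of each tray are also visible in both. I'll triangulate these.

```bash
python3 - <<'E'
from h import *
t=lambda x,y:((x+.5)/3-.5+185,(y+.5)/3-.5+110)
s=lambda x,y:((x+.5)/2.6-.5+165,(y+.5)/2.6-.5+140)
F={"tee top":((308,446),(537,73)),"tee branch end":((250,446),(580,121)),"large top":((498,177),(261,160)),"small top":((407,289),(391,145)),"knob":((291,167),(417,213)),
"elbow collar end top":((494,491),(428,28)),
"tray3":((677,353),(237,84)),"tray2":((98,338),(672,259)),
"t3a":((641,200),(121,117)),"t3b":((740,211),(176,150)),"t3c":((715,506),(353,48)),"t3d":((613,496),(298,22)),
"t2a":((28,237),(705,343)),"t2b":((126,218),(598,315)),"t2c":((171,439),(652,176)),"t2d":((67,459),(743,192))}
for k,(a,b) in F.items(): print(k,*tri(t(*a),s(*b)))
# refined by masks on top
im=cv2.imread("pics/top0.png");m=mask(im)
for nm,z,r in(("tray3",.014,(380,170,445,290)),("tray2",.014,(185,175,250,270))):
    mm=np.zeros_like(m);mm[r[1]:r[3],r[0]:r[2]]=m[r[1]:r[3],r[0]:r[2]]
    c=max(cv2.findContours(mm,0,1)[0],key=cv2.contourArea)[:,0]
    w=np.array([plane("top",p,z)[:2] for p in c]).astype(np.float32)*1000
    r_=cv2.minAreaRect(w); b=cv2.boxPoints(r_); e=[b[1]-b[0],b[2]-b[1]]; e=max(e,key=np.linalg.norm); print(nm,r_,"dir",np.degrees(np.arctan2(e[1],e[0])))
print("tee dir: rim",plane("top",t(307.5,446),.084),"branch end top",plane("top",t(250,446),.055))
print("valve nut ends",plane("top",t(258,144),.030),plane("top",t(333,204),.030),"knob",plane("top",t(291,167),.068))
# elbow: collar sides top edges & bend
for p,z in(((468,480),.052),((523,478),.052),((468,492),.06),((523,490),.06),((487,406),.062),((464,425),.06),((513,425),.052),((465,425),.052)): print("elbow",p,plane("top",t(*p),z))
print("cells3 wall",plane("top",t(686,304),.014),plane("top",t(679,401),.014),"t2 wall",plane("top",t(92,316),.014))
E
```

```text
tee top [0.4319 0.0757 0.086 ] 0.0002917977108011905
tee branch end [0.4318 0.1289 0.0463] 0.0026479363580926354
large top [ 0.6695 -0.0954  0.051 ] 0.000356163985782057
small top [ 0.5696 -0.0117  0.0429] 0.0004219582426954983
knob [0.6782 0.0901 0.0695] 0.0011372551246944735
elbow collar end top [ 0.3901 -0.0836  0.0748] 0.0009855007224987993
tray3 [ 0.5113 -0.2652  0.0036] 0.006030898030297733
tray2 [0.5321 0.275  0.0005] 0.0037932951226362175
t3a [ 0.6677 -0.2477  0.0432] 0.056501955293572666
t3b [ 0.6264 -0.3083 -0.0311] 0.06743656483905722
t3c [ 0.348  -0.2657 -0.0169] 0.07268710264980212
t3d [ 0.4027 -0.2181  0.0495] 0.06699313737259883
t2a [0.6269 0.3402 0.0066] 0.0030067387652101983
t2b [0.6434 0.2507 0.005 ] 0.0002555218335180974
t2c [0.4362 0.2091 0.0109] 0.0054298513923610806
t2d [0.4212 0.299  0.018 ] 0.001292724735792145
tray3 ((510.69915771484375, -260.61370849609375), (95.43992614746094, 275.87066650390625), 82.75565338134766) dir -7.2443485
tray2 ((531.9795532226562, 274.9327392578125), (209.4482879638672, 94.82646942138672), 10.9508695602417) dir 10.95087
tee dir: rim [0.4317 0.0764 0.084 ] branch end top [0.4315 0.1291 0.055 ]
valve nut ends [0.7071 0.1242 0.03  ] [0.6501 0.0554 0.03  ] knob [0.6782 0.0907 0.068 ]
elbow (468, 480) [ 0.3986 -0.0629  0.052 ]
elbow (523, 478) [ 0.3996 -0.1116  0.052 ]
elbow (468, 492) [ 0.3888 -0.0623  0.06  ]
elbow (523, 490) [ 0.3897 -0.1106  0.06  ]
elbow (487, 406) [ 0.4634 -0.0804  0.062 ]
elbow (464, 425) [ 0.4471 -0.0599  0.06  ]
elbow (513, 425) [ 0.4462 -0.1038  0.052 ]
elbow (465, 425) [ 0.4469 -0.0612  0.052 ]
cells3 wall [ 0.5543 -0.2705  0.014 ] [ 0.465  -0.2607  0.014 ] t2 wall [0.5511 0.2794 0.014 ]
```

Both views agree on the heights (tee 86, large coupling 51, small coupling 43, knob 69.5 mm), so the positions are good to a few mm. Next is a helper that gives the shift in tool axes, then the approach to the tee.

```bash
cat > d.py <<'E'
import sys,numpy as np
from cell import robot
from scipy.spatial.transform import Rotation as R
# targets x,y(mm),z, closing-line angle deg -> shift in tool mm, turn deg about tool z
s=robot.observe(); r=R.from_rotvec(s["tool_rot"])
y=r.apply([0,1,0]); yaw=np.degrees(np.arctan2(y[1],y[0]))
a=list(map(float,sys.argv[1:]))
sh=r.inv().apply(np.array(a[:3])-s["eef_pos"]*1000)
t=-(a[3]-yaw); t=(t+180)%360-180
print("shift",sh.round(1),"turn",round(t,1),"yaw",round(yaw,1),"t",round(s["time_s"],2),"z tilt",r.apply([0,0,1]).round(3))
E
python3 d.py 432 76 130 0
```

```text
shift [-388.1 -420.1  101.2] turn 72.2 yaw 72.2 t 0.1 z tilt [-0.    -0.001 -1.   ]
```

```bash
python3 -m inch '[[-28,-30,0,0,0,7,-1],[-56,-60,0,0,0,14,-1],[-84,-90,0,0,0,21,-1],[-112,-120,0,0,0,28,-1],[-140,-150,0,0,0,35,-1]]'; python3 d.py 432 76 130 0
```

```text
time_s: 0.52
eef_pos: [0.2787, 0.4076, 0.231]
tool_rot: [-1.405, -2.81, 0.001]
ft_force: [1.4, 0.5, -0.2]
opening: 0.0853
finger_force: 0.0
shift [-357.2  -76.3  101.1] turn 36.9 yaw 36.9 t 0.52 z tilt [-0. -0. -1.]
```

```bash
python3 -m inch '[[-38,-8,10,0,0,7,-1],[-76,-16,20,0,0,14,-1],[-114,-24,30,0,0,21,-1],[-152,-32,40,0,0,28,-1],[-190,-40,50,0,0,35,-1]]'; python3 d.py 432 76 130 0
```

```text
time_s: 0.93
eef_pos: [0.3618, 0.2321, 0.1809]
tool_rot: [2.185, 2.257, 0.0]
ft_force: [0.6, 0.7, 0.7]
opening: 0.0854
finger_force: 0.0
shift [-158.3   65.1   50.9] turn 1.9 yaw 1.9 t 0.93 z tilt [ 0.  0. -1.]
```

```bash
python3 -m inch '[[-39,15,12,0,0,2,-1],[-78,30,24,0,0,2,-1],[-117,48,36,0,0,2,-1],[-158,65,51,0,0,2,-1],[-158,65,51,0,0,2,-1]]'; python3 d.py 432 76 49 0; python3 - <<'E'
from cell import capture
import cv2
im=capture("top")
cv2.imwrite("pics/top1.png",cv2.resize(im[110:290,185:445],None,fx=3,fy=3,interpolation=2))
E
```

```text
time_s: 1.35
eef_pos: [0.4341, 0.0745, 0.1289]
tool_rot: [2.22, 2.222, -0.001]
ft_force: [0.1, 1.0, -0.6]
opening: 0.0853
finger_force: 0.0
shift [ 1.6 -2.1 79.9] turn 0.0 yaw 0.0 t 1.35 z tilt [-0.    -0.001 -1.   ]
```

View pics/top1.png

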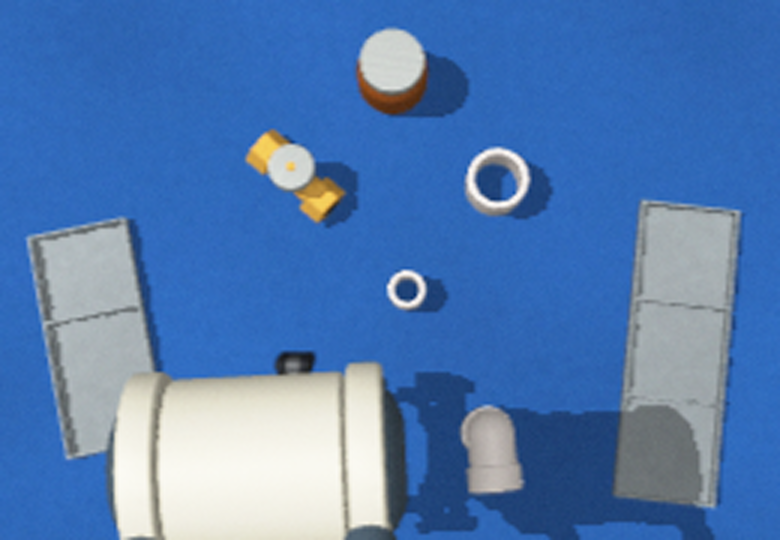

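The arm now hides the tee, and the far fingertip shows at (295,365) as expected. I'll descend and grip.

```bash
python3 -m inch '[[2,-2,25,0,0,0,-1],[2,-2,50,0,0,0,-1],[2,-2,70,0,0,0,-1],[2,-2,80,0,0,0,-1],[2,-2,80,0,0,0,-1]]' && python3 -m inch '[[0,0,0,0,0,0,0.6],[0,0,0,0,0,0,0.6],[0,0,0,0,0,0,0.6],[0,0,0,0,0,0,0.6],[0,0,0,0,0,0,0.6]]' 40;  python3 -m inch '[[0,0,0,0,0,0,0.6],[0,0,0,0,0,0,0.6],[0,0,0,0,0,0,0.6],[0,0,0,0,0,0,0.6],[0,0,0,0,0,0,0.6]]'; python3 d.py 432 76 49 0
```

```text
time_s: 1.82
eef_pos: [0.4292, 0.081, 0.0487]
tool_rot: [-2.216, -2.224, 0.004]
ft_force: [-0.4, 0.6, 0.2]
opening: 0.086
finger_force: 0.0
time_s: 2.23
eef_pos: [0.431, 0.0807, 0.0513]
tool_rot: [2.217, 2.224, 0.002]
ft_force: [-2.0, 1.5, 11.6]
opening: 0.047
finger_force: 39.3
time_s: 2.65
eef_pos: [0.431, 0.0807, 0.0513]
tool_rot: [2.217, 2.224, 0.002]
ft_force: [-1.1, 1.4, 11.0]
opening: 0.047
finger_force: 39.2
shift [-4.7  0.9  2.3] turn 0.2 yaw 0.2 t 2.65 z tilt [ 0.002  0.    -1.   ]
```

```bash
python3 -m inch '[[0,0,-20,0,0,0,0.6],[0,0,-50,0,0,0,0.6],[0,0,-85,0,0,0,0.6],[0,0,-115,0,0,0,0.6],[0,0,-115,0,0,0,0.6]]'; python3 d.py 511 -262 160 -7
```

```text
time_s: 3.07
eef_pos: [0.4329, 0.0807, 0.1707]
tool_rot: [2.214, 2.221, 0.01]
ft_force: [1.9, 0.3, -0.2]
opening: 0.0472
finger_force: 41.9
shift [-343.    76.8   11.2] turn 7.2 yaw 0.2 t 3.07 z tilt [ 0.008  0.    -1.   ]
```

```bash
python3 -m inch '[[-36,10,0,0,0,2,0.6],[-74,20,0,0,0,4,0.6],[-112,30,0,0,0,6,0.6],[-150,38,0,0,0,7,0.6],[-188,44,0,0,0,7,0.6]]'; python3 d.py 511 -258 130 -7
```

```text
time_s: 3.48
eef_pos: [0.4755, -0.1093, 0.1659]
tool_rot: [2.35, 2.083, 0.001]
ft_force: [1.1, 0.3, -1.0]
opening: 0.0468
finger_force: 41.9
shift [-143.4   53.    36. ] turn 0.1 yaw -6.9 t 3.48 z tilt [ 0.001 -0.    -1.   ]
```

```bash
python3 -m inch '[[-36,14,0,0,0,0,0.6],[-72,28,5,0,0,0,0.6],[-108,40,15,0,0,0,0.6],[-143,53,30,0,0,0,0.6],[-143,53,36,0,0,0,0.6]]';python3 -m inch '[[0,0,0,0,0,0,0.6],[0,0,0,0,0,0,0.6]]'; python3 d.py 511 -258 54 -7; python3 - <<'E'
from cell import capture
import cv2
a=capture("scene")
cv2.imwrite("pics/s2.png",cv2.resize(a[80:240,165:435],None,fx=2.6,fy=2.6,interpolation=2))
E
```

```text
time_s: 3.9
eef_pos: [0.5121, -0.2617, 0.1284]
tool_rot: [2.35, 2.08, -0.0]
ft_force: [-0.7, 0.6, -1.9]
opening: 0.0469
finger_force: 41.9
time_s: 4.07
eef_pos: [0.5103, -0.2552, 0.1292]
tool_rot: [-2.349, -2.084, 0.0]
ft_force: [0.5, -0.3, -0.3]
opening: 0.0469
finger_force: 41.8
shift [-2.7  1.1 75.2] turn 0.2 yaw -6.8 t 4.07 z tilt [-0.001  0.001 -1.   ]
```

View pics/s2.png

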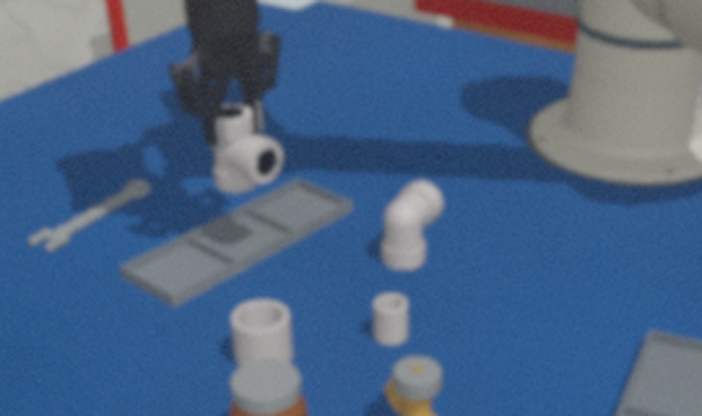

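The tee hangs upright, with its foot at crop (235,185) above the middle cell. I'll lower it, stop just on the floor and release.

```bash
python3 -m inch '[[-1,0,20,0,0,0,0.6],[-2,1,40,0,0,0,0.6],[-3,1,58,0,0,0,0.6],[-3,1,68,0,0,0,0.6],[-3,1,72,0,0,0,0.6]]';python3 -m inch '[[0,0,2,0,0,0,0.6],[0,0,4,0,0,0,0.6],[0,0,4,0,0,0,0.6]]'; python3 d.py 511 -258 54 -7
```

```text
time_s: 4.53
eef_pos: [0.5111, -0.2576, 0.0567]
tool_rot: [-2.347, -2.086, 0.001]
ft_force: [0.1, 0.4, -0.7]
opening: 0.0471
finger_force: 41.8
time_s: 4.78
eef_pos: [0.5119, -0.2587, 0.0545]
tool_rot: [2.348, 2.085, 0.001]
ft_force: [0.4, -0.8, -0.8]
opening: 0.0471
finger_force: 41.9
shift [ 0.6 -1.   0.5] turn 0.2 yaw -6.8 t 4.78 z tilt [ 0.001 -0.001 -1.   ]
```

```bash
python3 -m inch '[[0,0,1,0,0,0,0.6],[0,0,1,0,0,0,0.6],[0,0,2,0,0,0,0.6],[0,0,2,0,0,0,0.6]]'|sed -n '2p;4p';python3 -m inch '[[0,0,1,0,0,0,0.6],[0,0,1,0,0,0,0.6],[0,0,2,0,0,0,0.6],[0,0,2,0,0,0,0.6]]'|sed -n '2p;4p'
```

```text
eef_pos: [0.512, -0.259, 0.0542]
ft_force: [-8.8, 5.2, 39.2]
eef_pos: [0.5126, -0.2593, 0.0529]
ft_force: [-10.0, 5.7, 48.7]
```

Contact is firm, so I'll back off 3 mm, release and rise.

```bash
python3 -m inch '[[0,0,-2,0,0,0,0.6],[0,0,-3,0,0,0,0.6],[0,0,-3,0,0,0,0.6]]'|sed -n '2p;4p';python3 -m inch '[[0,0,0,0,0,0,0],[0,0,0,0,0,0,-0.5],[0,0,0,0,0,0,-1],[0,0,0,0,0,0,-1],[0,0,0,0,0,0,-1]]';python3 -m inch '[[0,0,-15,0,0,0,-1],[0,0,-40,0,0,0,-1],[0,0,-75,0,0,0,-1],[0,0,-105,0,0,0,-1],[0,0,-105,0,0,0,-1]]'; python3 d.py 440 -85 120 -86
```

```text
eef_pos: [0.5121, -0.259, 0.0533]
ft_force: [-0.8, -1.9, 12.9]
time_s: 6.12
eef_pos: [0.5114, -0.2587, 0.0522]
tool_rot: [-2.349, -2.086, 0.0]
ft_force: [0.2, 0.5, -0.6]
opening: 0.0853
finger_force: 0.0
time_s: 6.53
eef_pos: [0.5137, -0.2601, 0.1626]
tool_rot: [2.344, 2.081, 0.003]
ft_force: [2.0, -0.5, 0.8]
opening: 0.0852
finger_force: 0.0
shift [165.3 -94.2  41.4] turn 79.2 yaw -6.8 t 6.53 z tilt [ 0.006 -0.004 -1.   ]
```

```bash
python3 -m inch '[[20,-10,0,0,0,7,-1],[45,-25,0,0,0,14,-1],[75,-42,0,0,0,21,-1],[105,-60,0,0,0,28,-1],[135,-77,0,0,0,35,-1]]' >/dev/null; python3 -m inch '[[0,0,0,0,0,7,-1],[0,0,0,0,0,14,-1],[0,0,0,0,0,21,-1],[0,0,0,0,0,28,-1],[0,0,0,0,0,35,-1]]'; python3 d.py 440 -85 100 -86;  python3 - <<'E'
from cell import capture
import cv2
a=capture("scene")
cv2.imwrite("pics/s3.png",cv2.resize(a[80:240,165:435],None,fx=2.6,fy=2.6,interpolation=2))
E
```

```text
time_s: 7.37
eef_pos: [0.451, -0.1154, 0.1572]
tool_rot: [-3.122, -0.352, 0.0]
ft_force: [-0.3, 0.3, -0.5]
opening: 0.0854
finger_force: 0.0
shift [ -3.9 -32.1  57.2] turn 8.9 yaw -77.1 t 7.37 z tilt [-0.  0. -1.]
```

View pics/s3.png

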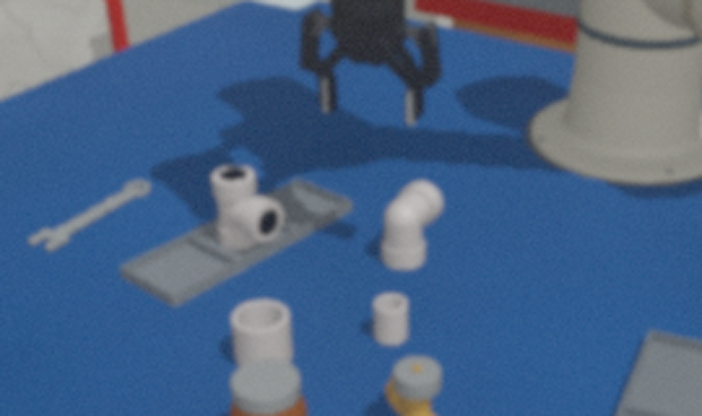

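The tee stands upright in the middle cell (crop 235,205). The elbow's foot collar spans crop x 382–427 with its front bottom edge at (404,270), so I'll use that as a cross-check on the elbow axis.

```bash
python3 - <<'E'
from h import *
p=plane("scene",((404.5)/2.6-.5+165,270.5/2.6-.5+80),0); c=P["scene"]["cam_to_world"][:2,3]-p[:2]
print(p[:2]-c/np.linalg.norm(c)*.024)
E
python3 -m inch '[[-1,-12,0,0,0,5,-1],[-2,-22,10,0,0,9,-1],[-3,-32,20,0,0,9,-1],[-3,-32,20,0,0,9,-1],[-3,-32,20,0,0,9,-1]]'; python3 d.py 440 -85 24 -86
```

```text
[ 0.437 -0.085]
time_s: 7.83
eef_pos: [0.4406, -0.0849, 0.1372]
tool_rot: [-3.139, -0.12, 0.002]
ft_force: [0.2, -0.4, 0.5]
opening: 0.0856
finger_force: 0.0
shift [-5.000e-01  1.000e-01  1.132e+02] turn 0.4 yaw -85.6 t 7.83 z tilt [-0.001  0.    -1.   ]
```

```bash
python3 -m inch '[[-2,0,30,0,0,0,-1],[-2,0,60,0,0,0,-1],[-2,0,85,0,0,0,-1],[-2,0,103,0,0,0,-1],[-2,0,111,0,0,0,-1]]' |sed -n 2,4p; python3 -m inch '[[0,0,0,0,0,0,-1],[0,0,0,0,0,0,0.7],[0,0,0,0,0,0,0.7],[0,0,0,0,0,0,0.7],[0,0,0,0,0,0,0.7]]';  python3 -m inch '[[0,0,0,0,0,0,0.7],[0,0,0,0,0,0,0.7],[0,0,0,0,0,0,0.7],[0,0,0,0,0,0,0.7],[0,0,0,0,0,0,0.7]]'; python3 d.py 440 -85 24 -86
```

```text
eef_pos: [0.4387, -0.0857, 0.0247]
tool_rot: [-3.139, -0.117, 0.002]
ft_force: [-0.9, -0.6, -0.0]
time_s: 8.67
eef_pos: [0.4395, -0.0854, 0.0273]
tool_rot: [3.139, 0.115, 0.003]
ft_force: [1.9, 3.0, 18.5]
opening: 0.0412
finger_force: 37.9
time_s: 9.08
eef_pos: [0.4395, -0.0854, 0.0273]
tool_rot: [3.139, 0.115, 0.003]
ft_force: [-0.2, 0.6, 12.3]
opening: 0.0412
finger_force: 38.7
shift [ 0.5 -0.4  3.3] turn 0.2 yaw -85.8 t 9.08 z tilt [ 0.002 -0.001 -1.   ]
```

```bash
python3 -m inch '[[0,0,-20,0,0,0,0.7],[0,0,-50,0,0,0,0.7],[0,0,-85,0,0,0,0.7],[0,0,-110,0,0,0,0.7],[0,0,-110,0,0,0,0.7]]'; python3 d.py 421 -251 120 -97
```

```text
time_s: 9.5
eef_pos: [0.4409, -0.0858, 0.141]
tool_rot: [3.137, 0.115, 0.011]
ft_force: [0.7, -1.0, 0.3]
opening: 0.0416
finger_force: 41.2
shift [-32.1 163.2  21.2] turn 11.2 yaw -85.8 t 9.5 z tilt [ 0.007 -0.002 -1.   ]
```

```bash
python3 -m inch '[[-6,35,0,0,0,4,0.7],[-14,75,0,0,0,8,0.7],[-22,115,0,0,0,11,0.7],[-32,150,5,0,0,11,0.7],[-32,163,10,0,0,11,0.7]]' >/dev/null; python3 -m inch '[[0,0,0,0,0,0,0.7],[0,0,0,0,0,0,0.7],[0,0,0,0,0,0,0.7]]'; python3 d.py 421 -251 30 -97
```

```text
time_s: 10.17
eef_pos: [0.4186, -0.2493, 0.1263]
tool_rot: [-3.136, 0.186, 0.001]
ft_force: [0.1, -0.4, -0.9]
opening: 0.0409
finger_force: 41.2
shift [ 2.6  1.5 96.3] turn 0.2 yaw -96.8 t 10.17 z tilt [-0.     0.001 -1.   ]
```

```bash
python3 -m inch '[[2,1,25,0,0,0,0.7],[2,1,55,0,0,0,0.7],[2,1,80,0,0,0,0.7],[2,1,92,0,0,0,0.7],[2,1,95,0,0,0,0.7]]' | sed -n '2p;4p'; python3 -m inch '[[0,0,1,0,0,0,0.7],[0,0,1,0,0,0,0.7],[0,0,2,0,0,0,0.7],[0,0,2,0,0,0,0.7]]'| sed -n '2p;4p'; python3 -m inch '[[0,0,0,0,0,0,0.7],[0,0,1,0,0,0,0.7],[0,0,1,0,0,0,0.7]]'| sed -n '2p;4p'
```

```text
eef_pos: [0.42, -0.2491, 0.0301]
ft_force: [-5.6, 12.3, 39.9]
eef_pos: [0.4211, -0.2507, 0.0302]
ft_force: [0.7, 3.9, 8.9]
eef_pos: [0.4212, -0.2507, 0.03]
ft_force: [-2.7, 7.9, 35.1]
```

```bash
python3 -m inch '[[0,0,-1,0,0,0,0.7],[0,0,-2,0,0,0,0.7],[0,0,-2,0,0,0,0.3],[0,0,-2,0,0,0,-0.5],[0,0,-2,0,0,0,-1]]' >/dev/null; python3 -m inch '[[0,0,0,0,0,0,-1],[0,0,0,0,0,0,-1],[0,0,0,0,0,0,-1]]'; python3 -m inch '[[0,0,-15,0,0,0,-1],[0,0,-40,0,0,0,-1],[0,0,-75,0,0,0,-1],[0,0,-110,0,0,0,-1],[0,0,-120,0,0,0,-1]]'|sed -n '2p;4p'; python3 d.py 669 -95 130 -97
```

```text
time_s: 11.83
eef_pos: [0.4207, -0.2514, 0.0302]
tool_rot: [-3.136, 0.187, 0.0]
ft_force: [0.3, 0.0, 0.5]
opening: 0.0851
finger_force: 0.0
eef_pos: [0.422, -0.2523, 0.1545]
ft_force: [1.8, -0.1, 1.2]
shift [ 226.6 -185.6   25. ] turn 0.2 yaw -96.8 t 12.25 z tilt [ 0.004 -0.003 -1.   ]
```

```bash
python3 -m inch '[[30,-25,0,0,0,0,-1],[60,-50,0,0,0,0,-1],[90,-75,0,0,0,0,-1],[120,-100,0,0,0,0,-1],[150,-124,0,0,0,0,-1]]'>/dev/null;  python3 -m inch '[[26,-22,0,0,0,0,-1],[50,-42,10,0,0,0,-1],[77,-62,25,0,0,0,-1],[77,-62,25,0,0,0,-1],[77,-62,25,0,0,0,-1]]'; python3 d.py 669 -95 14 -97;  python3 - <<'E'
from cell import capture
import cv2
a=capture("scene")
cv2.imwrite("pics/s4.png",cv2.resize(a[80:260,165:435],None,fx=2.6,fy=2.6,interpolation=2))
E
```

```text
time_s: 13.08
eef_pos: [0.6684, -0.0924, 0.1238]
tool_rot: [-3.136, 0.184, 0.003]
ft_force: [0.1, -0.1, 0.2]
opening: 0.0856
finger_force: 0.0
shift [  1.1   2.5 109.8] turn 0.3 yaw -96.7 t 13.08 z tilt [-0.002  0.    -1.   ]
```

View pics/s4.png

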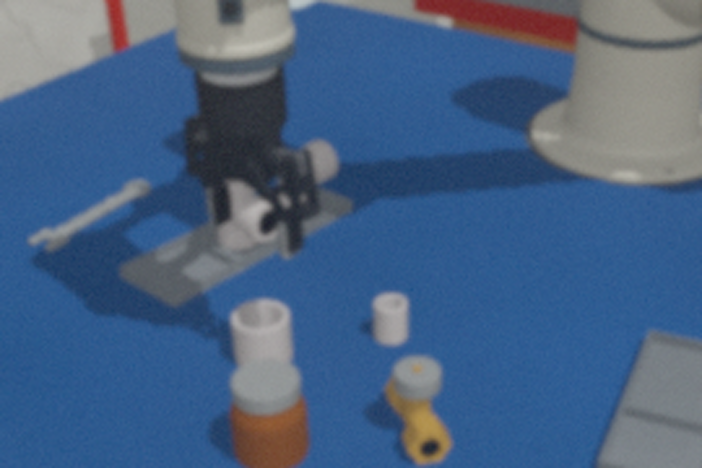

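The fingertips at crop (215,230) and (290,250) straddle the large coupling, which is below at (261,320). I'll descend and grip.

```bash
python3 -m inch '[[1,2,30,0,0,0,-1],[1,2,60,0,0,0,-1],[1,2,85,0,0,0,-1],[1,2,103,0,0,0,-1],[1,2,110,0,0,0,-1]]' |sed -n '2p;4p'; python3 -m inch '[[0,0,0,0,0,0,-1],[0,0,0,0,0,0,0.4],[0,0,0,0,0,0,0.4],[0,0,0,0,0,0,0.4],[0,0,0,0,0,0,0.4]]'>/dev/null;  python3 -m inch '[[0,0,0,0,0,0,0.4],[0,0,0,0,0,0,0.4],[0,0,0,0,0,0,0.4]]'; python3 -m inch '[[0,0,-20,0,0,0,0.4],[0,0,-50,0,0,0,0.4],[0,0,-85,0,0,0,0.4],[0,0,-125,0,0,0,0.4],[0,0,-130,0,0,0,0.4]]'; python3 d.py 600 -273 130 -97
```

```text
eef_pos: [0.6667, -0.0964, 0.0133]
ft_force: [-0.3, -0.8, -0.3]
time_s: 14.22
eef_pos: [0.6697, -0.096, 0.0174]
tool_rot: [3.135, -0.186, 0.004]
ft_force: [-2.9, -0.5, 10.0]
opening: 0.0559
finger_force: 40.8
time_s: 14.63
eef_pos: [0.6721, -0.0964, 0.1536]
tool_rot: [3.134, -0.186, 0.017]
ft_force: [1.0, 0.2, -0.0]
opening: 0.0558
finger_force: 42.7
shift [-50.9 183.9  23.3] turn 0.2 yaw -96.8 t 14.63 z tilt [ 0.01  -0.002 -1.   ]
```

```bash
python3 -m inch '[[-10,35,0,0,0,0,0.4],[-20,75,0,0,0,0,0.4],[-30,115,0,0,0,0,0.4],[-42,155,5,0,0,0,0.4],[-51,184,20,0,0,0,0.4]]' >/dev/null; python3 -m inch '[[0,0,0,0,0,0,0.4],[0,0,0,0,0,0,0.4],[0,0,0,0,0,0,0.4]]'; python3 d.py 600 -273 20 -97
```

```text
time_s: 15.3
eef_pos: [0.5968, -0.2722, 0.1261]
tool_rot: [3.136, -0.187, 0.002]
ft_force: [0.2, 0.7, 0.1]
opening: 0.0555
finger_force: 42.8
shift [  3.2   0.4 106.1] turn 0.2 yaw -96.8 t 15.3 z tilt [ 0.001 -0.    -1.   ]
```

```bash
python3 -m inch '[[3,0,30,0,0,0,0.4],[3,0,60,0,0,0,0.4],[3,0,85,0,0,0,0.4],[3,0,98,0,0,0,0.4],[3,0,103,0,0,0,0.4]]' | sed -n '2p;4p'; python3 -m inch '[[0,0,1,0,0,0,0.4],[0,0,2,0,0,0,0.4],[0,0,3,0,0,0,0.4],[0,0,3,0,0,0,0.4]]'| sed -n '2p;4p'; python3 -m inch '[[0,0,0,0,0,0,0.4],[0,0,1,0,0,0,0.4],[0,0,1,0,0,0,0.4]]'| sed -n '2p;4p'
```

```text
eef_pos: [0.5993, -0.2712, 0.0208]
ft_force: [-1.0, 0.8, -1.2]
eef_pos: [0.6001, -0.273, 0.0205]
ft_force: [-0.0, -0.3, -1.0]
eef_pos: [0.6001, -0.273, 0.0203]
ft_force: [-3.4, 3.8, 20.2]
```

Contact at the expected height. I'll release and rise; the fingers stay above the 14 mm walls.

```bash
python3 -m inch '[[0,0,-1,0,0,0,0.4],[0,0,-1,0,0,0,0.4],[0,0,-1,0,0,0,0],[0,0,-1,0,0,0,-0.5],[0,0,-1,0,0,0,-1]]' >/dev/null; python3 -m inch '[[0,0,0,0,0,0,-1],[0,0,0,0,0,0,-1],[0,0,0,0,0,0,-1]]'; python3 -m inch '[[0,0,-15,0,0,0,-1],[0,0,-40,0,0,0,-1],[0,0,-75,0,0,0,-1],[0,0,-110,0,0,0,-1],[0,0,-140,0,0,0,-1]]'|sed -n '2p;4p'; python3 d.py 678 90 150 -50
```

```text
time_s: 16.97
eef_pos: [0.5994, -0.2727, 0.0192]
tool_rot: [-3.136, 0.187, 0.0]
ft_force: [0.5, -1.3, 0.2]
opening: 0.0853
finger_force: 0.0
eef_pos: [0.5995, -0.2727, 0.1614]
ft_force: [1.2, 0.6, 0.9]
shift [  35.  -369.5   11.3] turn -46.8 yaw -96.8 t 17.38 z tilt [ 0.001 -0.    -1.   ]
```

```bash
python3 -m inch '[[4,-38,0,0,0,0,-1],[8,-76,0,0,0,-5,-1],[12,-114,0,0,0,-12,-1],[16,-152,0,0,0,-19,-1],[20,-190,0,0,0,-26,-1]]' >/dev/null; python3 d.py 678 90 140 -50;  python3 - <<'E'
from cell import capture
import cv2
for n in("scene","top"): cv2.imwrite(f"pics/{n}5.png",capture(n))
im=cv2.imread("pics/scene5.png")[100:240,165:435]; t=cv2.imread("pics/top5.png")[150:300,330:460]
im=cv2.resize(im,(500,300),interpolation=2); t=cv2.resize(t,(260,300),interpolation=2)
import numpy as np
cv2.imwrite("pics/c5.png",np.hstack([im,t]))
E
```

```text
shift [  92.4 -152.6   19.4] turn -20.5 yaw -70.5 t 17.8 z tilt [ 0. -0. -1.]
```

View pics/c5.png

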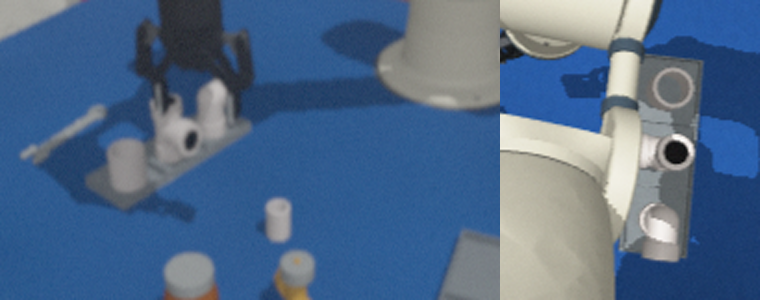

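Kit 1 is complete and upright: the top part shows the coupling (672,88), tee (675,152) and elbow (660,225), each inside its cell. Next, the valve.

```bash
python3 -m inch '[[20,-33,0,0,0,-5,-1],[40,-66,0,0,0,-10,-1],[60,-99,0,0,0,-15,-1],[80,-132,5,0,0,-20,-1],[92,-152,19,0,0,-20,-1]]' >/dev/null;python3 -m inch '[[0,0,0,0,0,0,-1],[0,0,0,0,0,0,-1],[0,0,0,0,0,0,-1]]'; python3 d.py 678 90 36 -50
```

```text
time_s: 18.57
eef_pos: [0.6786, 0.0867, 0.1403]
tool_rot: [2.96, 1.053, -0.001]
ft_force: [0.8, -0.3, -0.7]
opening: 0.0858
finger_force: 0.0
shift [  1.7  -3.  104.3] turn -0.8 yaw -50.8 t 18.57 z tilt [-0. -0. -1.]
```

```bash
python3 -m inch '[[2,-3,30,0,0,0,-1],[2,-3,60,0,0,0,-1],[2,-3,85,0,0,0,-1],[2,-3,98,0,0,0,-1],[2,-3,102,0,0,0,-1]]' |sed -n '2p;4p'; python3 -m inch '[[0,0,0,0,0,0,-1],[0,0,0,0,0,0,0.7],[0,0,0,0,0,0,0.7],[0,0,0,0,0,0,0.7],[0,0,0,0,0,0,0.7]]' 60 >/dev/null;  python3 -m inch '[[0,0,0,0,0,0,0.7],[0,0,0,0,0,0,0.7],[0,0,0,0,0,0,0.7]]'; python3 -m inch '[[0,0,-20,0,0,0,0.7],[0,0,-50,0,0,0,0.7],[0,0,-85,0,0,0,0.7],[0,0,-110,0,0,0,0.7],[0,0,-110,0,0,0,0.7]]'; python3 d.py 493 268 130 -89.5
```

```text
eef_pos: [0.6773, 0.0896, 0.0365]
ft_force: [-1.1, 0.8, 0.1]
time_s: 19.65
eef_pos: [0.6791, 0.091, 0.0398]
tool_rot: [2.959, 1.054, 0.003]
ft_force: [-2.4, -0.7, 9.7]
opening: 0.0405
finger_force: 59.2
time_s: 20.07
eef_pos: [0.681, 0.0912, 0.1545]
tool_rot: [2.957, 1.053, 0.013]
ft_force: [1.3, 0.6, -1.7]
opening: 0.0406
finger_force: 61.7
shift [ -34.2 -256.    23. ] turn 38.7 yaw -50.8 t 20.07 z tilt [ 0.009  0.    -1.   ]
```

```bash
python3 -m inch '[[-4,-32,0,0,0,5,0.7],[-8,-66,0,0,0,11,0.7],[-13,-100,0,0,0,18,0.7],[-18,-134,0,0,0,25,0.7],[-23,-168,0,0,0,32,0.7]]'|sed -n '2p;4p'; python3 d.py 493 268 130 -90.3
```

```text
eef_pos: [0.5527, 0.2074, 0.148]
ft_force: [0.9, 1.2, -3.7]
shift [-52.1 -67.3  18. ] turn 7.1 yaw -83.2 t 20.48 z tilt [-0. -0. -1.]
```

```bash
python3 - <<'E'
from cell import capture
import cv2
for n in("scene","top"): cv2.imwrite(f"pics/{n}6.png",capture(n))
im=cv2.imread("pics/scene6.png")[130:290,290:470]; t=cv2.imread("pics/top6.png")[140:290,170:350]
cv2.imwrite("pics/c6.png",cv2.hconcat([cv2.resize(im,(400,356),interpolation=2),cv2.resize(t,(400,356),interpolation=2)]))
E
```

```text
(no output)
```

View pics/c6.png

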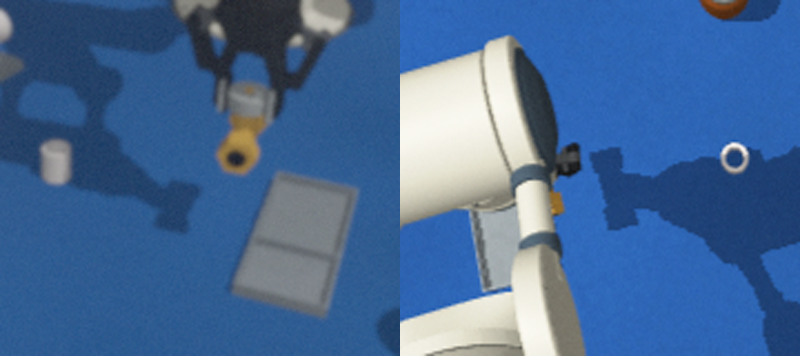

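The valve hangs level from its knob (248,98), with its nut at (238,155), short of tray2. I'll carry on over the long cell.

```bash
python3 -m inch '[[-17,-22,0,0,0,3,0.7],[-35,-45,0,0,0,7,0.7],[-52,-67,8,0,0,7,0.7],[-52,-67,15,0,0,7,0.7],[-52,-67,18,0,0,7,0.7]]'>/dev/null; python3 -m inch '[[0,0,0,0,0,0,0.7],[0,0,0,0,0,0,0.7],[0,0,0,0,0,0,0.7]]'; python3 d.py 493 268 43 -90.3;  python3 - <<'E'
from cell import capture
import cv2
im=capture("scene")[130:290,320:500]
cv2.imwrite("pics/c7.png",cv2.resize(im,(675,600),interpolation=2))
E
```

```text
time_s: 21.25
eef_pos: [0.4952, 0.2661, 0.1305]
tool_rot: [-3.141, -0.004, -0.001]
ft_force: [-1.3, 0.3, -3.4]
opening: 0.0404
finger_force: 62.2
shift [-2.2 -1.9 87.5] turn 0.4 yaw -89.9 t 21.25 z tilt [ 0.001  0.    -1.   ]
```

View pics/c7.png

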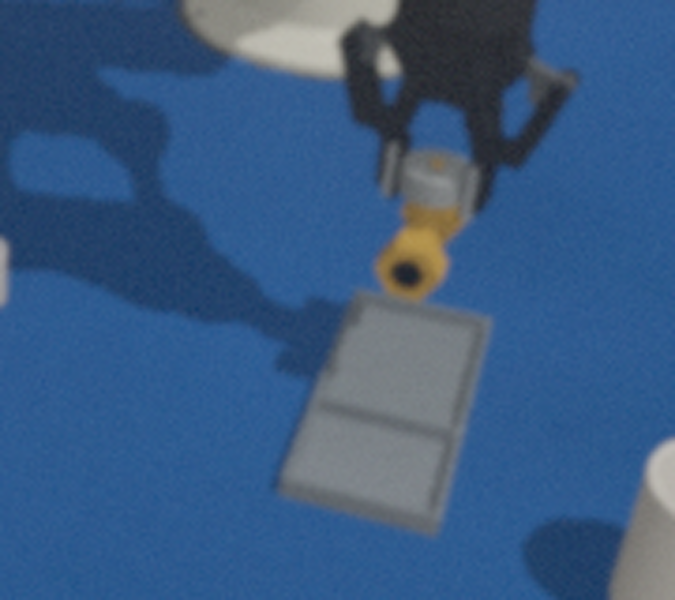

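The valve is aligned with tray2's long axis, its nut end at (407,265) above the long cell (the upper one here). I'll lower it.

```bash
python3 -m inch '[[-2,-2,25,0,0,0,0.7],[-2,-2,50,0,0,0,0.7],[-2,-2,70,0,0,0,0.7],[-2,-2,80,0,0,0,0.7],[-2,-2,84,0,0,0,0.7]]' | sed -n '2p;4p'; python3 -m inch '[[0,0,1,0,0,0,0.7],[0,0,2,0,0,0,0.7],[0,0,3,0,0,0,0.7],[0,0,3,0,0,0,0.7]]'| sed -n '2p;4p'; python3 -m inch '[[0,0,0,0,0,0,0.7],[0,0,1,0,0,0,0.7],[0,0,1,0,0,0,0.7]]'| sed -n '2p;4p'
```

```text
eef_pos: [0.4921, 0.2681, 0.045]
ft_force: [-0.1, -0.2, -2.8]
eef_pos: [0.4929, 0.2688, 0.0441]
ft_force: [-0.5, -0.3, -4.1]
eef_pos: [0.4927, 0.2687, 0.0428]
ft_force: [-0.7, -0.1, 2.1]
```

```bash
python3 -m inch '[[0,0,0,0,0,0,0.7],[0,0,0,0,0,0,0.3],[0,0,0,0,0,0,-0.2],[0,0,0,0,0,0,-1],[0,0,0,0,0,0,-1]]' >/dev/null; python3 -m inch '[[0,0,0,0,0,0,-1],[0,0,0,0,0,0,-1],[0,0,0,0,0,0,-1]]'; python3 -m inch '[[0,0,-15,0,0,0,-1],[0,0,-40,0,0,0,-1],[0,0,-75,0,0,0,-1],[0,0,-100,0,0,0,-1],[0,0,-100,0,0,0,-1]]'|sed -n '2p;4p'; python3 d.py 570 -12 110 -79
```

```text
time_s: 22.97
eef_pos: [0.4924, 0.2686, 0.0422]
tool_rot: [3.142, 0.005, -0.0]
ft_force: [0.1, -0.2, -0.2]
opening: 0.0857
finger_force: 0.0
eef_pos: [0.4946, 0.2695, 0.147]
ft_force: [1.1, 0.2, 0.3]
shift [ 74.2 281.9  36.8] turn -10.8 yaw -89.8 t 23.38 z tilt [ 0.006  0.003 -1.   ]
```

```bash
python3 -m inch '[[10,38,0,0,0,-5,-1],[20,76,0,0,0,-11,-1],[30,114,0,0,0,-11,-1],[40,152,0,0,0,-11,-1],[50,190,0,0,0,-11,-1]]'>/dev/null; python3 d.py 570 -12 110 -79;  python3 - <<'E'
from cell import capture
import cv2
for n in("scene","top"): cv2.imwrite(f"pics/{n}8.png",capture(n))
im=cv2.imread("pics/scene8.png")[130:290,290:470]; t=cv2.imread("pics/top8.png")[170:280,180:304]
cv2.imwrite("pics/c8.png",cv2.hconcat([cv2.resize(im,(400,356),interpolation=2),cv2.resize(t,(400,356),interpolation=2)]))
E
```

```text
shift [ 9.1 92.6 32.1] turn 0.2 yaw -78.8 t 23.8 z tilt [-0.  0. -1.]
```

View pics/c8.png

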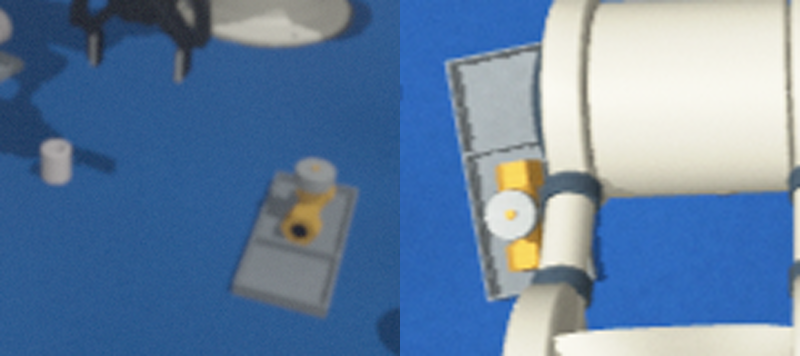

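The valve stands in the long cell, with its nuts (right part, y 162–270) clear of the cross wall at y≈150 and the end wall at y≈292. Next, the small coupling.

```bash
python3 -m inch '[[3,30,0,0,0,0,-1],[6,60,5,0,0,0,-1],[9,92,20,0,0,0,-1],[9,92,32,0,0,0,-1],[9,92,32,0,0,0,-1]]'>/dev/null; python3 -m inch '[[0,0,0,0,0,0,-1],[0,0,0,0,0,0,-1],[0,0,0,0,0,0,-1]]'>/dev/null; python3 d.py 570 -12 12 -79
```

```text
shift [-0.5  3.2 99. ] turn 0.3 yaw -78.7 t 24.57 z tilt [ 0.001 -0.    -1.   ]
```

```bash
python3 -m inch '[[0,3,30,0,0,0,-1],[0,3,60,0,0,0,-1],[0,3,80,0,0,0,-1],[0,3,95,0,0,0,-1],[0,3,100,0,0,0,-1]]' |sed -n '2p;4p'; python3 -m inch '[[0,0,0,0,0,0,-1],[0,0,0,0,0,0,0.8],[0,0,0,0,0,0,0.8],[0,0,0,0,0,0,0.8],[0,0,0,0,0,0,0.8]]' 40 >/dev/null;  python3 -m inch '[[0,0,0,0,0,0,0.8],[0,0,0,0,0,0,0.8],[0,0,0,0,0,0,0.8]]'; python3 -m inch '[[0,0,-20,0,0,0,0.8],[0,0,-50,0,0,0,0.8],[0,0,-85,0,0,0,0.8],[0,0,-120,0,0,0,0.8],[0,0,-130,0,0,0,0.8]]'; python3 d.py 593 288 130 -79
```

```text
eef_pos: [0.5694, -0.0118, 0.0088]
ft_force: [-0.6, 0.8, 0.1]
time_s: 25.65
eef_pos: [0.5708, -0.0127, 0.0113]
tool_rot: [3.126, 0.306, 0.002]
ft_force: [-1.5, 0.3, 12.0]
opening: 0.0338
finger_force: 38.6
time_s: 26.07
eef_pos: [0.5723, -0.0129, 0.1454]
tool_rot: [3.125, 0.306, 0.01]
ft_force: [1.2, -1.1, 0.3]
opening: 0.0334
finger_force: 39.9
shift [  78.6 -291.2   15.3] turn 0.2 yaw -78.8 t 26.07 z tilt [ 0.006 -0.001 -1.   ]
```

```bash
python3 -m inch '[[10,-37,0,0,0,0,0.8],[20,-75,0,0,0,0,0.8],[30,-113,0,0,0,0,0.8],[40,-151,0,0,0,0,0.8],[50,-188,0,0,0,0,0.8]]'>/dev/null; python3 -m inch '[[10,-37,0,0,0,0,0.8],[20,-75,0,0,0,0,0.8],[29,-103,8,0,0,0,0.8],[29,-103,15,0,0,0,0.8]]'>/dev/null; python3 -m inch '[[0,0,0,0,0,0,0.8],[0,0,0,0,0,0,0.8],[0,0,0,0,0,0,0.8]]';python3 d.py 593 288 15 -79
```

```text
time_s: 27.07
eef_pos: [0.5914, 0.287, 0.1256]
tool_rot: [3.127, 0.305, -0.0]
ft_force: [-1.1, -1.0, -0.6]
opening: 0.0335
finger_force: 40.0
shift [  1.8  -0.6 110.6] turn 0.1 yaw -78.9 t 27.07 z tilt [-0. -0. -1.]
```

```bash
python3 -m inch '[[2,-1,30,0,0,0,0.8],[2,-1,60,0,0,0,0.8],[2,-1,90,0,0,0,0.8],[2,-1,103,0,0,0,0.8],[2,-1,108,0,0,0,0.8]]' | sed -n '2p;4p'; python3 -m inch '[[0,0,1,0,0,0,0.8],[0,0,2,0,0,0,0.8],[0,0,2,0,0,0,0.8],[0,0,2,0,0,0,0.8]]'| sed -n '2p;4p'; python3 -m inch '[[0,0,1,0,0,0,0.8],[0,0,1,0,0,0,0.8],[0,0,1,0,0,0,0.8]]'| sed -n '2p;4p'
```

```text
eef_pos: [0.5922, 0.2881, 0.0156]
ft_force: [-0.4, -0.2, 0.0]
eef_pos: [0.5939, 0.2897, 0.0168]
ft_force: [0.0, -0.1, -0.8]
eef_pos: [0.5932, 0.2896, 0.0146]
ft_force: [0.2, -0.0, -0.8]
```

```bash
python3 -m inch '[[0,0,0,0,0,0,0.8],[0,0,1,0,0,0,0.8],[0,0,1,0,0,0,0.8]]'| sed -n '2p;4p'; python3 -m inch '[[0,0,0,0,0,0,0.5],[0,0,0,0,0,0,0.2],[0,0,0,0,0,0,-0.1],[0,0,0,0,0,0,-0.2],[0,0,0,0,0,0,-0.2]]';python3 -m inch '[[0,0,0,0,0,0,-0.2],[0,0,0,0,0,0,-0.2],[0,0,-8,0,0,0,-0.2],[0,0,-20,0,0,0,-0.2],[0,0,-45,0,0,0,-0.2]]'; python3 -m inch '[[0,0,-35,0,0,0,-1],[0,0,-70,0,0,0,-1],[0,0,-100,0,0,0,-1],[0,0,-100,0,0,0,-1],[0,0,-100,0,0,0,-1]]'|sed -n '2p;4p'; python3 d.py 500 0 200 -79
```

```text
eef_pos: [0.5932, 0.2896, 0.0143]
ft_force: [-3.4, -1.6, 15.0]
time_s: 28.73
eef_pos: [0.593, 0.2895, 0.0132]
tool_rot: [3.127, 0.306, -0.0]
ft_force: [0.2, 0.1, -0.2]
opening: 0.0513
finger_force: 0.0
time_s: 29.15
eef_pos: [0.5918, 0.289, 0.0575]
tool_rot: [3.126, 0.306, -0.005]
ft_force: [0.6, -0.0, -0.6]
opening: 0.0513
finger_force: 0.0
eef_pos: [0.5942, 0.2899, 0.1614]
ft_force: [-0.8, -0.6, -1.3]
shift [-148.5  266.1  -39.5] turn 0.2 yaw -78.8 t 29.57 z tilt [ 0.005  0.002 -1.   ]
```

```bash
python3 -m inch '[[-20,35,-8,0,0,0,-1],[-40,72,-16,0,0,0,-1],[-60,108,-24,0,0,0,-1],[-80,144,-32,0,0,0,-1],[-100,180,-40,0,0,0,-1]]'>/dev/null; python3 -m inch '[[-16,28,0,0,0,0,-1],[-32,57,0,0,0,0,-1],[-48,86,0,0,0,0,-1],[-48,86,0,0,0,0,-1],[-48,86,0,0,0,0,-1]]'; python3 - <<'E'
from cell import capture
import cv2
for n in("scene","top"): cv2.imwrite(f"pics/{n}9.png",capture(n))
im=cv2.imread("pics/scene9.png")[110:310,150:550]; t=cv2.imread("pics/top9.png")[110:290,100:500]
cv2.imwrite("pics/c9.png",cv2.vconcat([cv2.resize(im,(600,300),interpolation=2),cv2.resize(t,(600,270),interpolation=2)]))
E
```

```text
time_s: 30.4
eef_pos: [0.4992, 0.0004, 0.1976]
tool_rot: [-3.127, -0.302, 0.002]
ft_force: [-1.1, -0.3, -0.1]
opening: 0.0855
finger_force: 0.0
```

View pics/c9.png

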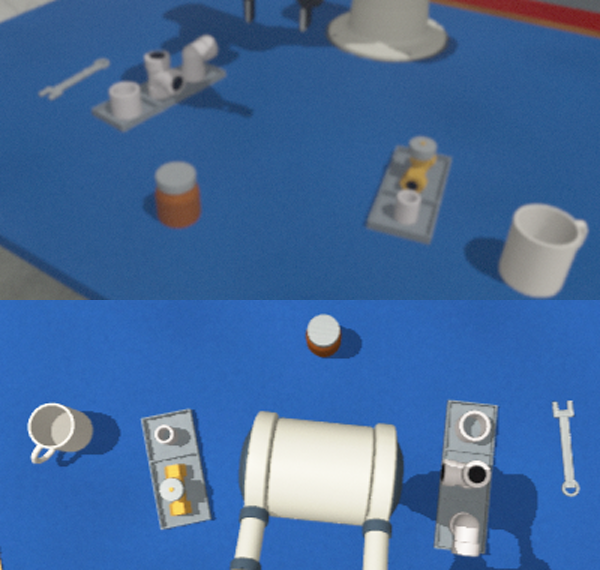

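Both kits are complete and upright: coupling (474,427), tee (476,474) and elbow (466,532) in tray3; small coupling (164,435) and valve (171,490) in tray2. The mug, jar and wrench have not moved.

```bash
python3 -c "
from cell import robot
print(robot.job_done())"
```

```text
the job is handed in; nothing more can be done
None
```

Both kits are made up in the order asked and handed in at about 30 s; in the last pictures every fitting stands upright in its cell and the mug, jar and wrench are where they were.

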